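# Press plates onto freshly glued loudspeakers

## Task

Four freshly glued loudspeakers lie face up on the bench: put onto each one the aluminium press plate that has its outline, knob up, flat on its rim with the edges lined up all round. Lower the plates gently rather than dropping them, let go of them all, and leave the two small glue bottles standing where they are.

Things in the scene. Friction and masses are not known exactly. Their poses are not given: they have to be found in the camera images.
- driver_large: Loudspeaker lying face up, fixed to the bench: black flat rim (mounting flange), grey cone sunk inside it with a small black dome in the middle. The larger round one: rim 116 mm outer diameter, about 12 mm wide. Top of the rim 50 mm above the bench; rim 6 mm thick. Origin on its axis at bench level, z up.
- driver_small: Loudspeaker lying face up, fixed to the bench: black flat rim (mounting flange), grey cone sunk inside it with a small black dome in the middle. The smaller round one: rim 84 mm outer diameter, about 12 mm wide. Top of the rim 50 mm above the bench; rim 6 mm thick. Origin on its axis at bench level, z up.
- driver_oblong: Loudspeaker lying face up, fixed to the bench: black flat rim (mounting flange), grey cone sunk inside it with a small black dome in the middle. Racetrack-shaped (straight sides, half-round ends): rim 128 mm long by 84 mm, 12 mm wide. Top of the rim 50 mm above the bench; rim 6 mm thick. Origin on its axis at bench level, z up, x along its length.
- driver_square: Loudspeaker lying face up, fixed to the bench: black flat rim (mounting flange), grey cone sunk inside it with a small black dome in the middle. Square rim 90 mm by 90 mm with a 74 mm round opening. Top of the rim 50 mm above the bench; rim 6 mm thick. Origin on its axis at bench level, z up, x and y square to its sides.
- plate_large: Loose flat aluminium glue-press plate 8 mm thick with an upright round knob at its centre (30 mm diameter, 40 mm tall, top 48 mm above the plate's underside), lying knob up on the bench, 0.13 to 0.42 kg. Round, 116 mm diameter: the outline of the larger round loudspeaker. Origin at the centre of its underside, z up along the knob.
- plate_small: Loose flat aluminium glue-press plate 8 mm thick with an upright round knob at its centre (30 mm diameter, 40 mm tall, top 48 mm above the plate's underside), lying knob up on the bench, 0.13 to 0.42 kg. Round, 84 mm diameter: the outline of the smaller round loudspeaker. Origin at the centre of its underside, z up along the knob.
- plate_oblong: Loose flat aluminium glue-press plate 8 mm thick with an upright round knob at its centre (30 mm diameter, 40 mm tall, top 48 mm above the plate's underside), lying knob up on the bench, 0.13 to 0.42 kg. Racetrack-shaped, 128 mm by 84 mm: the outline of the oblong loudspeaker. Origin at the centre of its underside, z up along the knob, x along its length.
- plate_square: Loose flat aluminium glue-press plate 8 mm thick with an upright round knob at its centre (30 mm diameter, 40 mm tall, top 48 mm above the plate's underside), lying knob up on the bench, 0.13 to 0.42 kg. Square, 90 mm by 90 mm: the outline of the square loudspeaker. Origin at the centre of its underside, z up along the knob, x and y square to its sides.
- glue_a: Bystander: small loose translucent white glue bottle standing upright, 34 mm diameter, 76 mm tall with a pointed nozzle. Origin at the centre of its underside. Leave it standing where it is.
- glue_b: Bystander: small loose translucent white glue bottle standing upright, 34 mm diameter, 76 mm tall with a pointed nozzle. Origin at the centre of its underside. Leave it standing where it is.
Not all that is in view belongs to the job. What is shaped like the plate_oblong but orange is not meant.

How it is judged:
At the end, for the whole second after the job is handed in: Each plate lies at rest and flat (0.06 rad) on the rim of the loudspeaker of its own outline, centred within 10 mm, its underside 46 to 54 mm above the bench; the oblong plate lengthways and the square plate side to side within 0.17 rad (any equivalent way round) (horizontal distance between plate_large and driver_large below 0.01 m and z of plate_large in the frame of driver_large between 0.046 and 0.054 m and angle between each of plate_large, plate_small, plate_oblong, plate_square's own z axis and vertical below 0.06 rad and linear speed of each of plate_large, plate_small, plate_oblong, plate_square below 0.01 m/s and angular speed of each of plate_large, plate_small, plate_oblong, plate_square below 0.1 rad/s and horizontal distance between plate_small and driver_small below 0.01 m and z of plate_small in the frame of driver_small between 0.046 and 0.054 m and horizontal distance between plate_oblong and driver_oblong below 0.01 m and z of plate_oblong in the frame of driver_oblong between 0.046 and 0.054 m and horizontal distance between plate_square and driver_square below 0.01 m and z of plate_square in the frame of driver_square between 0.046 and 0.054 m and angle between the x axis of plate_oblong and the x axis of driver_oblong, either way round below 0.17 rad and (angle between the x axis of plate_square and the x axis of driver_square, either way round below 0.17 rad or angle between the x axis of plate_square and the y axis of driver_square, either way round below 0.17 rad)); the robot touches nothing.
It fails at once if a plate is dropped or slammed onto its loudspeaker (faster than 0.5 m/s within 40 mm above its rim) ((horizontal distance between plate_large and driver_large below 0.05 m and z of plate_large in the frame of driver_large below 0.09 m and linear speed of plate_large above 0.5 m/s) or (horizontal distance between plate_small and driver_small below 0.05 m and z of plate_small in the frame of driver_small below 0.09 m and linear speed of plate_small above 0.5 m/s) or (horizontal distance between plate_oblong and driver_oblong below 0.05 m and z of plate_oblong in the frame of driver_oblong below 0.09 m and linear speed of plate_oblong above 0.5 m/s) or (horizontal distance between plate_square and driver_square below 0.05 m and z of plate_square in the frame of driver_square below 0.09 m and linear speed of plate_square above 0.5 m/s)).
It fails at once if a small glue bottle is knocked over or pushed away (tilted over 0.5 rad or moved over 40 mm) ((angle between glue_a's own z axis and vertical above 0.5 rad or distance of glue_a from where it was at the start of the episode above 0.04 m) or (angle between glue_b's own z axis and vertical above 0.5 rad or distance of glue_b from where it was at the start of the episode above 0.04 m)).
It also fails if it takes over 90 s, if anything falls off the work surface, if the arm or the gripper's body presses on something with over 40 N, if the wrist force passes 120 N, or if a joint passes its speed limit or range.

## Robot

A 6-joint arm with a two-finger parallel gripper is mounted at the origin on the work surface. World frame = base frame: x ahead of the robot, y to its left, z up, the work surface at z = 0. Lengths are in m, angles in rad, forces in N, time in s.
With the tool pointing down it reaches from about 0.3 to 0.775 m from the base axis. Payload 14.6 kg.
Tool frame: the origin (TCP) lies on the mounting face of the last link; the fingertips stand 199 mm ahead of it and the grasp point (between the pads) lies 180 mm ahead of it; z points along the fingers, y is the line along which they close (so a half turn about z gives the same grasp; the last joint's range is limited). The gripper opens to 94 mm and grips with 3 to 60 N. Pads are 16 mm wide; open, the fingers measure 119 mm over their backs; the gripper's body (75 mm by 177 mm) begins 78 mm behind the grasp point.
Start: joints at [-0.067, 0.3, 1.521, -0, 1.321, -0.067], TCP at [0.55, -0, 0.405] pointing down, gripper open.
Joint ranges: [-3.03, 3.03], [-0.79, 2.21], [0.23, 2.52], [-1.04, 4.18], [0, 3.07], [-2.55, 2.55]. Speed limits (rad/s): [2.22, 2.22, 2.57, 3.14, 3.14, 3.14].

## Interface

Orientations are given as [roll, pitch, yaw] about the fixed x, y, z axes, in that order (R = Rz(yaw) Ry(pitch) Rx(roll)).
In Python, from station import telemetry, cams, workorder, finder gives the robot as it stands.
- The arm moves only by the tool jog_arm, never from a script. Its argument "rows" is a list of rows, each an object with "gripper": the finger opening in m, from 0 to 0.094; "slide": the shift along the tool's x, y, z in m, a list of three; "spin": the turn about the tool's z in rad. In form: [{"gripper": gripper, "slide": [tx, ty, tz], "spin": spin}, ...]. A call has 1 to 8 rows; each row is the pose to reach, as a shift and turn from the pose commanded when the call began, along the tool's axes at that moment; what a row does not reach only later rows make up. A row lasts 1/10 s, in which the tool goes at most 50 mm and 8.59 degrees, less where a joint would pass 70% of its speed; a pose out of reach is approached as far as the arm can. A call with a gripper value outside its range is refused whole. The fingers move at their own pace and stop on an object; "squeeze" is the grip in N (left out, the last holds). Time passes only in rows, so rows that repeat a pose let the fingers close. It gives the time, the measured TCP pose, the force, the opening and the grip force at its end, in the units of the state.
- telemetry.get_obs(): the state, without advancing time (a new reading comes with each control period).
- cams.camera(name): name is "scene" or "side" or "wrist"; returns (picture, depth): 420x560x3 uint8, red, green, blue; 420x560 float32, m along the optical axis (not along the pixel's ray), 0 where there is no reading.
- cams.camera_info(name): a dict with "camera_matrix" (3x3 intrinsics, pixels), "R" (3x3) and "t" (3): a world point X has camera coordinates R X + t; the wrist camera has in their place "tool_from_camera" (4x4, takes a point from camera to tool coordinates, whose origin is the TCP and whose axes are the flange's). Camera axes: x right, y down, z forward; pixel columns grow to the right and rows downward; lengths in m; the calibration is good to about 2 mm. A picture is of the moment at which its call begins: read the wrist's pose just before it. camera_info takes no time and is no camera call.
- workorder.hand_in(): hands the job in; it is judged then, once.
Trained networks look in the newest picture that a camera, given by its name, has taken for a name from the list of things; names that differ only in an ending like _2 or _b are one class to them, and where a whole thing is asked for, a point or a joint stands for the part that bears it (a point fixed in the world has none). Each returns a list of dicts, best first, with "confidence" (0 to 1); they miss things now and then, are a little off and sometimes report something else, mostly with a low value. They report only what shows in the picture. A call takes as long as a camera call. They do not tell look-alikes from the thing itself.
- finder.find_in(target, camera): "point" ([x, y, z] in m, in world coordinates, good to about 4 mm: the middle of the surface that is visible of it).
- finder.masks_of(target, camera): "region" (420x560 bool, what is visible of it).
The state is a dict: "time_s": time; "qpos": joint angles; "joint_vel": joint speeds; "tau": joint torques, N m; "ee_pos": TCP position; "eef_rot": TCP orientation; "force": force on the tool from outside, world axes, zero at the start; "moment": the same for the moment, N m; "grip_width": finger opening in m; "grip_force": force on a finger pad.
Only numpy, scipy, OpenCV 4.12 (cv2) and the standard library are available. Lean on these libraries where they do the work, as an engineer would, in place of code of your own. Each camera call takes 0.05 s, during which the arm holds its last target. There are 200 camera calls.

## Working session

There is one attempt and no reset: what is moved stays moved. The work goes in short steps, Python scripts to look and compute and a tool call to move; the robot and the scene stay as the last step left them, time stands still between calls to the robot, and variables do not carry over. Pictures are saved under pics/ and viewed, at most 14 in all, crops included, and the job is handed in when it is done.

Besides the shell and the picture viewer there is one more tool, called after "Call:" as a command line: name --argument value ..., lists and objects as JSON in quotes. jog_arm: Moves the arm, as the interface text tells. Its arguments: {"type":"object","properties":{"rows":{"type":"array","items":{"type":"object","properties":{"gripper":{"type":"number"},"slide":{"type":"array","items":{"type":"number"}},"spin":{"type":"number"}}}},"squeeze":{"type":"number"}},"required":["rows"]}

```bash
ls; mkdir -p pics; python3 - <<'E'
from station import telemetry,cams,finder
import cv2,numpy as np
o=telemetry.get_obs();print(o['time_s'],o['ee_pos'],o['eef_rot'],o['grip_width'])
for c in('scene','side'):
    im,d=cams.camera(c);cv2.imwrite(f'pics/{c}0.png',im[:,:,::-1]);i=cams.camera_info(c);print(c,i)
    np.savez(f'{c}0.npz',im=im,d=d)
print(cams.camera_info('wrist'))
for n in ['driver_large','driver_small','driver_oblong','driver_square','plate_large','plate_small','plate_oblong','plate_square','glue_a']:
    print(n,[(np.round(r['point'],3).tolist(),round(r['confidence'],2)) for r in finder.find_in(n,'scene')])
E
```

```text
pics
0.0 [ 5.49970024e-01 -1.90581789e-05  4.04097437e-01] [-3.14043215e+00 -6.46223977e-05  1.57078598e+00] 0.09411332205148576
scene {'camera_matrix': array([[384.12152018,   0.        , 277.86059913],
       [  0.        , 384.12152018, 210.85811105],
       [  0.        ,   0.        ,   1.        ]]), 'R': array([[-0.07646178,  0.99698797, -0.01298397],
       [ 0.80730622,  0.0542617 , -0.58763282],
       [-0.58515832, -0.0554135 , -0.80902354]]), 't': array([-0.01698923, -0.34390781,  1.26169411])}
side {'camera_matrix': array([[471.8164907 ,   0.        , 278.04709198],
       [  0.        , 471.8164907 , 211.25882796],
       [  0.        ,   0.        ,   1.        ]]), 'R': array([[-0.99811686, -0.06122761, -0.00372973],
       [-0.04014834,  0.69803865, -0.71493367],
       [ 0.04637718, -0.71343761, -0.69918233]]), 't': array([0.4436225 , 0.02165689, 1.15062029])}
{'camera_matrix': array([[356.8616431 ,   0.        , 274.11307796],
       [  0.        , 356.8616431 , 205.6127343 ],
       [  0.        ,   0.        ,   1.        ]]), 'tool_from_camera': array([[ 1.65947
[... 239 characters left out ...]
       [ 0.00000000e+00,  0.00000000e+00,  0.00000000e+00,
         1.00000000e+00]])}
driver_large [([0.414, 0.298, 0.046], 0.82), ([0.436, 0.105, 0.048], 0.2)]
driver_small [([0.613, -0.316, 0.048], 0.67)]
driver_oblong [([0.435, 0.101, 0.046], 0.79)]
driver_square [([0.402, -0.288, 0.049], 0.93), ([0.418, 0.3, 0.047], 0.49)]
plate_large [([0.47, -0.11, 0.009], 0.67)]
plate_small [([0.673, -0.11, 0.009], 0.64)]
plate_oblong [([0.255, 0.404, 0.007], 0.73), ([0.248, 0.242, 0.008], 0.57)]
plate_square [([0.655, 0.087, 0.008], 0.8), ([0.401, -0.288, 0.048], 0.75), ([0.433, 0.103, 0.047], 0.43)]
glue_a [([0.528, 0.201, 0.045], 0.79), ([0.562, 0.003, 0.04], 0.61), ([0.611, -0.319, 0.049], 0.46)]
```

View pics/scene0.png

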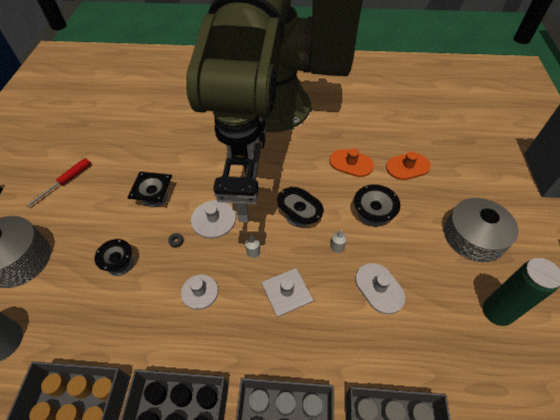

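View pics/side0.png

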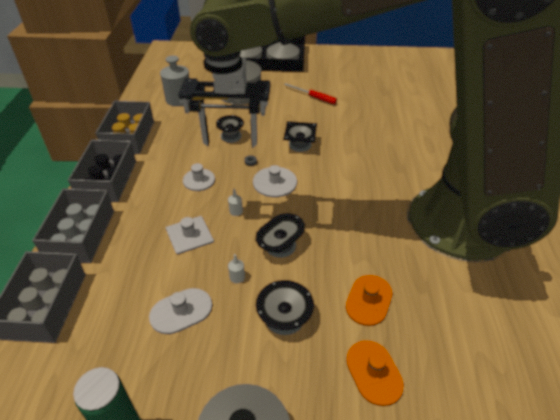

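The scene shows drivers large (376,205), oblong (300,207), square (150,188) and small (114,257). The plates are large (213,218), small (199,291), square (287,291) and white oblong (380,288). The orange look-alikes at (351,162) and (408,165) are not meant. For plate_oblong, the candidates are those three and I choose the white one at (380,288). The ring at (176,240) and the bottles at (252,248) and (338,242) are bystanders.

```bash
cat > h.py <<'E'
import numpy as np,cv2
from station import telemetry,cams
from scipy.spatial.transform import Rotation as Ro
def cloud(c,d,info,T=None):
    K=info['camera_matrix'];v,u=np.mgrid[:420,:560]
    P=np.stack([(u-K[0,2])/K[0,0]*d,(v-K[1,2])/K[1,1]*d,d],-1)
    if 'R' in info: W=(P-info['t'])@info['R']
    else:
        M=info['tool_from_camera'];W=(P@M[:3,:3].T+M[:3,3])@T[0].T+T[1]
    W[d==0]=np.nan; return W
def tool(o=None):
    o=o or telemetry.get_obs();return Ro.from_euler('xyz',o['eef_rot']).as_matrix(),np.array(o['ee_pos'])
def shape(W,c,r,z0,z1):
    m=(np.hypot(W[...,0]-c[0],W[...,1]-c[1])<r)&(W[...,2]>z0)&(W[...,2]<z1)
    p=W[m]
    if len(p)<15:return None
    q=(p[:,:2]*1000).astype(np.float32);cc,rr=cv2.minEnclosingCircle(q);b=cv2.minAreaRect(q)
    return len(p),np.median(p[:,2]).round(4),np.round(cc,1),round(2*rr,1),np.round(b[0],1),np.round(b[1],1),round(b[2],1)
def go(x,y,z,yaw=None):
    """slide and spin from the present pose to TCP x,y,z; yaw=angle of finger closing line (tool y) in deg, mod 180"""
    R,t=tool();s=R.T@(np.array([x,y,z])-t);a=np.degrees(np.arctan2(R[1,1],R[0,1]))
    o=telemetry.get_obs();print('slide',s.round(4),'closing line deg',a.round(1),'q6',o['qpos'][5].round(2),'t',o['time_s'])
    if yaw is not None:print('spin',np.radians(-((yaw-a+90)%180-90)).round(3))
E
python3 - <<'E'
from h import *
D=dict(dl=(.414,.298,.075),ds=(.613,-.316,.06),do=(.435,.103,.08),dq=(.402,-.288,.08))
P=dict(pl=(.47,-.11,.075),ps=(.673,-.11,.06),pq=(.655,.087,.08),po=(.65,.3,.08))
for c in('scene','side'):
    f=np.load(c+'0.npz');W=cloud(c,f['d'],cams.camera_info(c))
    for k,(x,y,r) in D.items():print(c,k,shape(W,(x,y),r,.043,.056))
    for k,(x,y,r) in P.items():
        print(c,k,shape(W,(x,y),r,.0045,.0115));print('   knob',shape(W,(x,y),.035,.044,.055))
    print('bench',np.nanmedian(W[...,2]))
im=cv2.imread('pics/scene0.png')
cv2.imwrite('pics/crop0.png',cv2.resize(im[130:330,80:430],(700,400),interpolation=cv2.INTER_CUBIC))
E
```

```text
scene dl (918, np.float64(0.049), array([411.9, 296. ]), 119.3, array([412.8, 297.5]), array([114.3, 115.1]), 7.1)
scene ds (698, np.float64(0.0493), array([ 604.7, -319. ]), 85.4, array([ 606.4, -318.9]), array([82., 83.]), 1.2)
scene do (814, np.float64(0.0492), array([429.6, 106.5]), 128.1, array([432.6, 104. ]), array([128. ,  86.5]), 50.4)
scene dq (724, np.float64(0.0495), array([ 397.5, -289.2]), 126.3, array([ 398.4, -289.3]), array([91.5, 93.3]), 86.4)
scene pl (1095, np.float64(0.0082), array([ 470.3, -119. ]), 134.4, array([ 460.8, -116.8]), array([116.5, 114.7]), 36.8)
   knob (97, np.float64(0.0478), array([ 460.7, -116.2]), 30.6, array([ 461.3, -116. ]), array([29.1, 27.7]), 8.3)
scene ps (762, np.float64(0.008), array([ 663.1, -112.7]), 84.7, array([ 663.2, -111.9]), array([83.7, 81.6]), 10.7)
   knob (139, np.float64(0.0476), array([ 663.7, -112.7]), 30.4, array([ 663.3, -112.6]), array([28.7, 28.5]), 39.3)
scene pq (1242, np.float64(0.0078), array([650.7,  86. ]), 123.8, array([653.4,  88.1]), array([100.7,  90.2]), 29.0)
   knob (140, np.float64(0.0475), array([649.
[... 1034 characters left out ...]
np.float64(0.007), array([ 662. , -109.6]), 86.5, array([ 661.3, -107. ]), array([82.8, 78. ]), 18.2)
   knob (63, np.float64(0.0467), array([ 662.8, -111.1]), 31.6, array([ 662.2, -111.2]), array([26. , 29.2]), 7.4)
side pq (848, np.float64(0.007), array([648.7,  89.3]), 124.4, array([648.3,  89.1]), array([90.3, 93.7]), 28.7)
   knob (100, np.float64(0.0467), array([648.9,  89.1]), 30.6, array([648.5,  89.2]), array([27.8, 29. ]), 11.6)
side po (1483, np.float64(0.007), array([628.3, 296.8]), 124.8, array([627.1, 300.7]), array([121.5,  86.3]), 31.7)
   knob (128, np.float64(0.0466), array([625. , 298.4]), 31.2, array([627.1, 299.2]), array([22.2, 30.4]), 13.2)
bench -0.0003655725224719279
```

View pics/crop0.png

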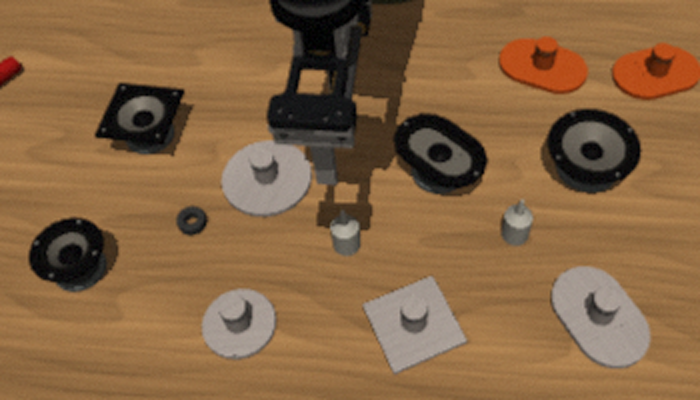

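Crop check: the white oblong plate at crop (600,316) is the one to take; the orange pair at the top right is excluded.

Call:
jog_arm --rows '[{"gripper":0.07,"slide":[-0.115,-0.089,0.08],"spin":0},{"gripper":0.07,"slide":[-0.115,-0.089,0.08],"spin":0},{"gripper":0.07,"slide":[-0.115,-0.089,0.08],"spin":0},{"gripper":0.07,"slide":[-0.115,-0.089,0.08],"spin":0},{"gripper":0.07,"slide":[-0.115,-0.089,0.08],"spin":0},{"gripper":0.07,"slide":[-0.115,-0.089,0.08],"spin":0}]' --squeeze 30

```text
time_s: 1.15
ee_pos: [0.4616, -0.1147, 0.3255]
eef_rot: [3.14, 0.0, 1.57]
force: [1.6, -0.0, 0.8]
grip_width: 0.07
grip_force: 0.0
```

```bash
python3 - <<'E'
from h import *
for c in('scene','side'):
    f=np.load(c+'0.npz');W=cloud(c,f['d'],cams.camera_info(c))
    print(c,shape(W,(.6255,.2975),.07,.005,.011))
T=tool();im,d=cams.camera('wrist');cv2.imwrite('pics/w1.png',im[:,:,::-1])
W=cloud('wrist',d,cams.camera_info('wrist'),T)
print(shape(W,(.461,-.115),.065,.0045,.0115),shape(W,(.461,-.115),.03,.043,.053))
go(.461,-.115,.213,0)
E
```

```text
scene (1388, np.float64(0.0077), array([626. , 294.4]), 127.8, array([626.4, 293.8]), array([127.8,  91. ]), 32.5)
side (1460, np.float64(0.0071), array([625.1, 298.4]), 127.4, array([624.7, 299.1]), array([127.2,  86.2]), 31.7)
(11899, np.float64(0.0079), array([ 461.3, -115.9]), 116.4, array([ 461.2, -115.7]), array([114.8, 115. ]), 39.8) (1174, np.float64(0.0479), array([ 461.1, -115.4]), 30.2, array([ 461. , -115.4]), array([28.6, 29.5]), 59.5)
slide [-0.0006 -0.001   0.1126] closing line deg 0.0 q6 -0.32 t 1.2
spin 0.001
```

View pics/w1.png

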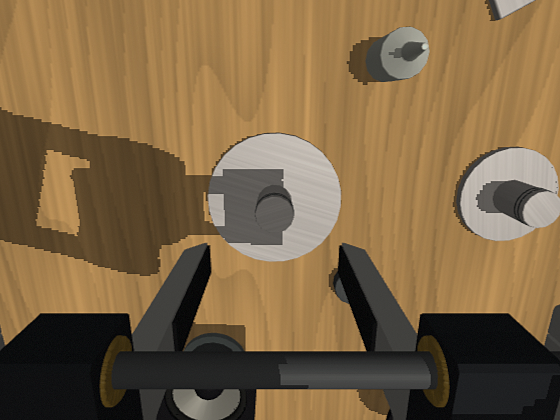

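The wrist view shows the large plate centred at (275,197) with its knob at (274,208), lined up between the fingers and with nothing in the way.

Call:
jog_arm --rows '[{"gripper":0.07,"slide":[-0.001,0,0.04],"spin":0},{"gripper":0.07,"slide":[-0.001,0,0.08],"spin":0},{"gripper":0.07,"slide":[-0.001,0,0.112],"spin":0},{"gripper":0.07,"slide":[-0.001,0,0.112],"spin":0},{"gripper":0.02,"slide":[-0.001,0,0.112],"spin":0},{"gripper":0.02,"slide":[-0.001,0,0.112],"spin":0},{"gripper":0.02,"slide":[-0.001,0,0.112],"spin":0},{"gripper":0.02,"slide":[-0.001,0,0.112],"spin":0}]' --squeeze 40

```text
time_s: 2.0
ee_pos: [0.4612, -0.116, 0.2137]
eef_rot: [3.14, 0.001, 1.571]
force: [0.1, -1.0, 0.6]
grip_width: 0.0416
grip_force: 0.0
```

Call:
jog_arm --rows '[{"gripper":0.02,"slide":[0,0,0],"spin":0},{"gripper":0.02,"slide":[0,0,0],"spin":0},{"gripper":0.02,"slide":[0,0,0],"spin":0},{"gripper":0.02,"slide":[0,0,0],"spin":0},{"gripper":0.02,"slide":[0,0,-0.03],"spin":0},{"gripper":0.02,"slide":[0,0,-0.07],"spin":0},{"gripper":0.02,"slide":[0,0,-0.11],"spin":0},{"gripper":0.02,"slide":[0,0,-0.12],"spin":0}]' --squeeze 40

```text
time_s: 2.8
ee_pos: [0.4612, -0.1161, 0.3361]
eef_rot: [3.137, 0.002, 1.571]
force: [0.3, 0.6, -4.0]
grip_width: 0.0291
grip_force: 40.0
```

Call:
jog_arm --rows '[{"gripper":0.02,"slide":[0.03,-0.004,0],"spin":0},{"gripper":0.02,"slide":[0.075,-0.009,0],"spin":0},{"gripper":0.02,"slide":[0.12,-0.014,0],"spin":0},{"gripper":0.02,"slide":[0.165,-0.019,0],"spin":0},{"gripper":0.02,"slide":[0.21,-0.025,0],"spin":0},{"gripper":0.02,"slide":[0.255,-0.03,0],"spin":0},{"gripper":0.02,"slide":[0.3,-0.035,0],"spin":0},{"gripper":0.02,"slide":[0.345,-0.041,0],"spin":0}]'

```text
time_s: 3.6
ee_pos: [0.4192, 0.2307, 0.3313]
eef_rot: [-3.14, 0.001, 1.571]
force: [1.5, -0.1, -3.7]
grip_width: 0.0292
grip_force: 40.0
```

Call:
jog_arm --rows '[{"gripper":0.02,"slide":[0.04,-0.005,0],"spin":0},{"gripper":0.02,"slide":[0.06,-0.007,0],"spin":0},{"gripper":0.02,"slide":[0.069,-0.008,0],"spin":0},{"gripper":0.02,"slide":[0.069,-0.008,0],"spin":0},{"gripper":0.02,"slide":[0.069,-0.008,0],"spin":0}]'

```text
time_s: 4.1
ee_pos: [0.4122, 0.2971, 0.3321]
eef_rot: [-3.141, 0.001, 1.57]
force: [0.0, 0.5, -2.5]
grip_width: 0.0293
grip_force: 40.0
```

```bash
cat >> h.py <<'E'
def look(name,pt,r,z0,z1,cam='wrist'):
    T=tool();im,d=cams.camera(cam);cv2.imwrite(f'pics/{name}.png',im[:,:,::-1])
    W=cloud(cam,d,cams.camera_info(cam),T);print(shape(W,pt,r,z0,z1));return W
E
python3 - <<'E'
from h import *
W=look('w2',(.4125,.2985),.07,.043,.056)
R,t=tool();print(t,shape(W,t[:2],.075,.11,.15),shape(W,t[:2],.03,.155,.185))
go(.4125,.2985,.263,0)
E
```

```text
(1548, np.float64(0.0498), array([414.3, 329. ]), 97.2, array([414.9, 342.5]), array([27.1, 97.2]), 87.2)
[0.41223687 0.29698495 0.33227087] (22211, np.float64(0.1269), array([411. , 297.1]), 116.5, array([411.5, 297.8]), array([113.8, 115.5]), 54.3) (5658, np.float64(0.1669), array([411.1, 305.6]), 54.0, array([412.8, 298.2]), array([52.4, 30. ]), 13.6)
slide [0.0016 0.0003 0.0693] closing line deg -0.1 q6 0.55 t 4.15
spin -0.001
```

View pics/w2.png

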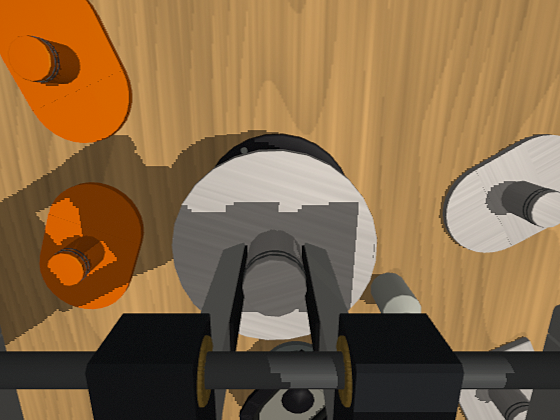

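The held plate sits over the large rim, whose arc shows at (280,145). The grasp is centred on the knob, so I lower it.

Call:
jog_arm --rows '[{"gripper":0.02,"slide":[0.001,0.001,0.025],"spin":0},{"gripper":0.02,"slide":[0.001,0.001,0.045],"spin":0},{"gripper":0.02,"slide":[0.001,0.001,0.058],"spin":0},{"gripper":0.02,"slide":[0.001,0.001,0.064],"spin":0},{"gripper":0.02,"slide":[0.001,0.001,0.068],"spin":0},{"gripper":0.02,"slide":[0.001,0.001,0.07],"spin":0},{"gripper":0.02,"slide":[0.001,0.001,0.07],"spin":0}]'

```text
time_s: 4.85
ee_pos: [0.4131, 0.299, 0.2633]
eef_rot: [3.141, -0.001, 1.571]
force: [-0.2, -0.6, -3.1]
grip_width: 0.0289
grip_force: 40.0
```

Call:
jog_arm --rows '[{"gripper":0.02,"slide":[0,0,0.0015],"spin":0},{"gripper":0.02,"slide":[0,0,0.0015],"spin":0},{"gripper":0.07,"slide":[0,0,0.0015],"spin":0},{"gripper":0.07,"slide":[0,0,0.0015],"spin":0},{"gripper":0.07,"slide":[0,0,0.0015],"spin":0},{"gripper":0.07,"slide":[0,0,0],"spin":0},{"gripper":0.07,"slide":[0,0,-0.03],"spin":0},{"gripper":0.07,"slide":[0,0,-0.075],"spin":0}]'

```text
time_s: 5.65
ee_pos: [0.4128, 0.2988, 0.3368]
eef_rot: [-3.138, 0.002, 1.571]
force: [0.2, 0.6, 0.4]
grip_width: 0.0695
grip_force: 0.0
```

```bash
python3 - <<'E'
from h import *
W=look('w3',(.4125,.2985),.07,.0555,.0615)
go(.626,.2975,.333,0)
E
```

```text
(15170, np.float64(0.058), array([412.2, 299.2]), 116.4, array([412.6, 299.6]), array([114.9, 115.2]), 43.7)
slide [-0.002   0.2123  0.0137] closing line deg 0.0 q6 0.55 t 5.7
spin 0.0
```

Call:
jog_arm --rows '[{"gripper":0.07,"slide":[0,0.04,0],"spin":0},{"gripper":0.07,"slide":[0,0.085,0],"spin":0},{"gripper":0.07,"slide":[-0.001,0.13,0],"spin":0},{"gripper":0.07,"slide":[-0.001,0.175,0.004],"spin":0},{"gripper":0.07,"slide":[-0.001,0.213,0.008],"spin":0},{"gripper":0.07,"slide":[-0.001,0.213,0.01],"spin":0},{"gripper":0.07,"slide":[-0.001,0.213,0.01],"spin":0}]'

```text
time_s: 6.4
ee_pos: [0.6261, 0.2978, 0.3262]
eef_rot: [-3.14, 0.001, 1.57]
force: [-1.0, -0.2, -1.1]
grip_width: 0.0703
grip_force: 0.0
```

```bash
python3 - <<'E'
from h import *
W=look('w4',(.626,.2975),.07,.0045,.0115);p=shape(W,(.626,.2975),.028,.044,.053);print(p)
go(p[4][0]/1000,p[4][1]/1000,.213,0)
E
```

```text
(10322, np.float64(0.0077), array([624.8, 298.6]), 127.9, array([625.3, 297.7]), array([127.9,  84.3]), 32.5)
(1142, np.float64(0.0479), array([625.2, 298.2]), 29.9, array([625.2, 298.1]), array([29.2, 29.1]), 74.3)
slide [ 0.     -0.0002  0.1142] closing line deg 0.0 q6 0.39 t 6.45
spin 0.0
```

Call:
jog_arm --rows '[{"gripper":0.05,"slide":[0,0,0.04],"spin":0},{"gripper":0.05,"slide":[0,0,0.08],"spin":0},{"gripper":0.05,"slide":[0,0,0.113],"spin":0},{"gripper":0.05,"slide":[0,0,0.114],"spin":0},{"gripper":0.02,"slide":[0,0,0.114],"spin":0},{"gripper":0.02,"slide":[0,0,0.114],"spin":0},{"gripper":0.02,"slide":[0,0,0.114],"spin":0},{"gripper":0.02,"slide":[0,0,0.114],"spin":0}]'

```text
time_s: 7.25
ee_pos: [0.6262, 0.2983, 0.2161]
eef_rot: [3.139, -0.001, 1.571]
force: [-2.9, -0.5, 7.5]
grip_width: 0.0295
grip_force: 40.0
```

Call:
jog_arm --rows '[{"gripper":0.02,"slide":[0,0,0],"spin":0},{"gripper":0.02,"slide":[0,0,0],"spin":0},{"gripper":0.02,"slide":[0,0,0],"spin":0},{"gripper":0.02,"slide":[0,0,-0.03],"spin":0},{"gripper":0.02,"slide":[0,0,-0.07],"spin":0},{"gripper":0.02,"slide":[0,0,-0.11],"spin":0},{"gripper":0.02,"slide":[0,0,-0.12],"spin":0},{"gripper":0.02,"slide":[0,0,-0.12],"spin":0}]'

```text
time_s: 8.05
ee_pos: [0.6259, 0.298, 0.3353]
eef_rot: [3.139, -0.001, 1.571]
force: [0.3, -0.1, -3.3]
grip_width: 0.0293
grip_force: 40.0
```

```bash
python3 - <<'E'
from h import *
t=tool()[1];print(t);W=look('w5',t[:2],.075,t[2]-.213,t[2]-.197)
go(.432,.1055,.333,18)
E
```

```text
[0.62590613 0.29796856 0.33532569]
(17707, np.float64(0.1269), array([625.2, 297.5]), 128.3, array([625.4, 297.3]), array([128.2,  84.9]), 32.5)
slide [-0.1924 -0.1938  0.    ] closing line deg -0.0 q6 0.39 t 8.1
spin -0.314
```

Call:
jog_arm --rows '[{"gripper":0.02,"slide":[-0.025,-0.025,0],"spin":-0.05},{"gripper":0.02,"slide":[-0.055,-0.055,0],"spin":-0.11},{"gripper":0.02,"slide":[-0.085,-0.085,0],"spin":-0.17},{"gripper":0.02,"slide":[-0.115,-0.115,0],"spin":-0.23},{"gripper":0.02,"slide":[-0.145,-0.146,0],"spin":-0.29},{"gripper":0.02,"slide":[-0.175,-0.176,0],"spin":-0.34},{"gripper":0.02,"slide":[-0.192,-0.194,0],"spin":-0.34},{"gripper":0.02,"slide":[-0.192,-0.194,0],"spin":-0.34}]'

```text
time_s: 8.9
ee_pos: [0.4301, 0.1045, 0.3319]
eef_rot: [-3.138, -0.001, 1.909]
force: [0.7, 0.7, -2.6]
grip_width: 0.0296
grip_force: 40.0
```

Call:
jog_arm --rows '[{"gripper":0.02,"slide":[0,0,0],"spin":0},{"gripper":0.02,"slide":[0,0,0],"spin":0}]'

```text
time_s: 9.1
ee_pos: [0.4324, 0.1064, 0.3329]
eef_rot: [-3.14, -0.0, 1.911]
force: [-0.8, 1.0, -3.3]
grip_width: 0.0294
grip_force: 40.0
```

```bash
python3 - <<'E'
from h import *
t=tool()[1];print(t);W=look('w6',t[:2],.075,t[2]-.215,t[2]-.195)
print(shape(W,(.432,.1055),.08,.044,.056))
go(.432,.1055,.2663,19.5)
E
```

```text
[0.43242998 0.10640967 0.33285791]
(17901, np.float64(0.1245), array([430.4, 106.5]), 128.0, array([431.3, 105.9]), array([127.8,  84.9]), 52.5)
(1801, np.float64(0.0499), array([424.1, 124.2]), 112.3, array([416. , 135.4]), array([112.3,  27.7]), 35.8)
slide [-0.0008 -0.0007  0.0666] closing line deg 19.5 q6 -0.18 t 9.15
spin 0.0
```

View pics/w6.png

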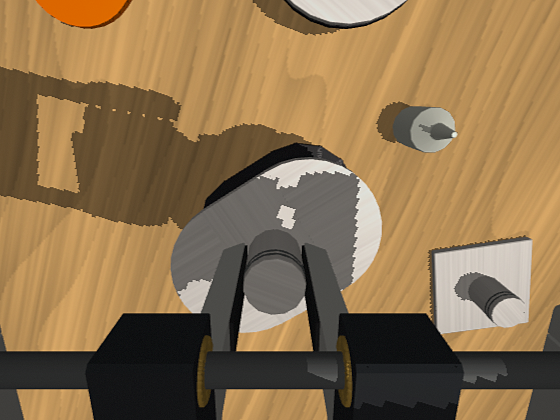

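The plate is aligned with the oblong rim, whose edge shows at (250,175). I lower it.

Call:
jog_arm --rows '[{"gripper":0.02,"slide":[0,0.001,0.025],"spin":0},{"gripper":0.02,"slide":[0,0.001,0.045],"spin":0},{"gripper":0.02,"slide":[0,0.001,0.056],"spin":0},{"gripper":0.02,"slide":[0,0.001,0.062],"spin":0},{"gripper":0.02,"slide":[0,0.001,0.066],"spin":0},{"gripper":0.02,"slide":[0,0.001,0.068],"spin":0},{"gripper":0.02,"slide":[0,0.001,0.068],"spin":0}]'

```text
time_s: 9.85
ee_pos: [0.4331, 0.1064, 0.2662]
eef_rot: [3.141, 0.0, 1.911]
force: [-0.2, -0.3, -3.0]
grip_width: 0.0292
grip_force: 40.0
```

Call:
jog_arm --rows '[{"gripper":0.02,"slide":[0,0,0.0005],"spin":0},{"gripper":0.07,"slide":[0,0,0.0005],"spin":0},{"gripper":0.07,"slide":[0,0,0.0005],"spin":0},{"gripper":0.07,"slide":[0,0,0.0005],"spin":0},{"gripper":0.07,"slide":[0,0,0],"spin":0},{"gripper":0.07,"slide":[0,0,-0.03],"spin":0},{"gripper":0.07,"slide":[0,0,-0.075],"spin":0}]'

```text
time_s: 10.55
ee_pos: [0.4326, 0.1062, 0.34]
eef_rot: [-3.137, -0.001, 1.911]
force: [-0.5, 0.1, 0.1]
grip_width: 0.0696
grip_force: 0.0
```

```bash
python3 - <<'E'
from h import *
W=look('w7',(.432,.1055),.075,.0545,.062)
go(.649,.088,.326,20)
E
```

```text
(12763, np.float64(0.0578), array([433.9, 104.7]), 127.7, array([432.5, 105.8]), array([127.7,  84.5]), 51.8)
slide [-0.0892  0.1967  0.0235] closing line deg 19.5 q6 -0.18 t 10.6
spin -0.009
```

Call:
jog_arm --rows '[{"gripper":0.05,"slide":[-0.015,0.035,0],"spin":0},{"gripper":0.05,"slide":[-0.034,0.075,0],"spin":0},{"gripper":0.05,"slide":[-0.052,0.115,0],"spin":0},{"gripper":0.05,"slide":[-0.07,0.155,0.01],"spin":0},{"gripper":0.05,"slide":[-0.089,0.197,0.014],"spin":0},{"gripper":0.05,"slide":[-0.089,0.197,0.014],"spin":0},{"gripper":0.05,"slide":[-0.089,0.197,0.014],"spin":0}]'

```text
time_s: 11.3
ee_pos: [0.6486, 0.088, 0.3252]
eef_rot: [-3.14, -0.001, 1.91]
force: [0.3, -0.2, 1.2]
grip_width: 0.0498
grip_force: 0.0
```

```bash
python3 - <<'E'
from h import *
W=look('w8',(.649,.088),.068,.0045,.0115);p=shape(W,(.649,.088),.028,.044,.053);print(p)
go(p[4][0]/1000,p[4][1]/1000,.214)
E
```

```text
(8829, np.float64(0.0079), array([649.6,  88. ]), 125.4, array([649.6,  87.3]), array([90.1, 90.6]), 28.7)
(1154, np.float64(0.0478), array([649.6,  87.7]), 29.9, array([649.6,  87.6]), array([29.2, 29.1]), 54.7)
slide [-0.0011  0.0014  0.1122] closing line deg 19.5 q6 -0.26 t 11.35
```

Call:
jog_arm --rows '[{"gripper":0.05,"slide":[-0.001,0.001,0.04],"spin":0},{"gripper":0.05,"slide":[-0.001,0.001,0.08],"spin":0},{"gripper":0.05,"slide":[-0.001,0.001,0.109],"spin":0},{"gripper":0.05,"slide":[-0.001,0.001,0.111],"spin":0},{"gripper":0.02,"slide":[-0.001,0.001,0.111],"spin":0},{"gripper":0.02,"slide":[-0.001,0.001,0.111],"spin":0},{"gripper":0.02,"slide":[-0.001,0.001,0.111],"spin":0},{"gripper":0.02,"slide":[-0.001,0.001,0.111],"spin":0}]'

```text
time_s: 12.15
ee_pos: [0.6499, 0.0876, 0.2179]
eef_rot: [3.139, 0.001, 1.911]
force: [-1.7, -0.3, 7.5]
grip_width: 0.0294
grip_force: 40.0
```

Call:
jog_arm --rows '[{"gripper":0.02,"slide":[0,0,0],"spin":0},{"gripper":0.02,"slide":[0,0,0],"spin":0},{"gripper":0.02,"slide":[0,0,0],"spin":0},{"gripper":0.02,"slide":[0,0,-0.03],"spin":0},{"gripper":0.02,"slide":[0,0,-0.07],"spin":0},{"gripper":0.02,"slide":[0,0,-0.11],"spin":0},{"gripper":0.02,"slide":[0,0,-0.12],"spin":0},{"gripper":0.02,"slide":[0,0,-0.12],"spin":0}]'

```text
time_s: 12.95
ee_pos: [0.6495, 0.0875, 0.3374]
eef_rot: [3.138, 0.001, 1.911]
force: [-0.7, 0.5, -1.9]
grip_width: 0.0295
grip_force: 40.0
```

```bash
python3 - <<'E'
from h import *
t=tool()[1];print(t);W=look('w9',t[:2],.072,t[2]-.215,t[2]-.197)
go(.398,-.288,.333,-12.8)
E
```

```text
[0.64953298 0.08751415 0.33743757]
(14140, np.float64(0.1274), array([649.1,  87.5]), 125.4, array([649.2,  87. ]), array([90.2, 91.1]), 28.7)
slide [-0.2702 -0.3622  0.0022] closing line deg 19.5 q6 -0.26 t 13.0
spin 0.563
```

Call:
jog_arm --rows '[{"gripper":0.02,"slide":[-0.017,-0.023,0],"spin":0.05},{"gripper":0.02,"slide":[-0.044,-0.059,0],"spin":0.1},{"gripper":0.02,"slide":[-0.071,-0.095,0],"spin":0.15},{"gripper":0.02,"slide":[-0.098,-0.131,0],"spin":0.2},{"gripper":0.02,"slide":[-0.125,-0.168,0],"spin":0.25},{"gripper":0.02,"slide":[-0.152,-0.204,0],"spin":0.3},{"gripper":0.02,"slide":[-0.179,-0.24,0],"spin":0.35},{"gripper":0.02,"slide":[-0.206,-0.276,0],"spin":0.4}]'

```text
time_s: 13.8
ee_pos: [0.4566, -0.1998, 0.3336]
eef_rot: [-3.139, -0.001, 1.509]
force: [0.7, -0.8, -2.0]
grip_width: 0.0291
grip_force: 40.0
```

```bash
python3 - <<'E'
from h import *
go(.398,-.288,.335,-12.8)
E
```

```text
slide [-0.0916 -0.053  -0.0014] closing line deg -3.5 q6 -0.42 t 13.8
spin 0.161
```

Call:
jog_arm --rows '[{"gripper":0.02,"slide":[-0.038,-0.022,0],"spin":0.06},{"gripper":0.02,"slide":[-0.075,-0.043,0],"spin":0.12},{"gripper":0.02,"slide":[-0.092,-0.053,0],"spin":0.16},{"gripper":0.02,"slide":[-0.092,-0.053,0],"spin":0.16},{"gripper":0.02,"slide":[-0.092,-0.053,0],"spin":0.16}]'

```text
time_s: 14.3
ee_pos: [0.3996, -0.2872, 0.3342]
eef_rot: [-3.139, -0.001, 1.351]
force: [0.6, 1.1, -2.1]
grip_width: 0.029
grip_force: 40.0
```

```bash
python3 - <<'E'
from h import *
t=tool()[1];print(t);W=look('w10',t[:2],.072,t[2]-.217,t[2]-.195)
print(shape(W,(.398,-.288),.08,.044,.056))
go(.398,-.288,.266,-12.8)
E
```

```text
[ 0.39958257 -0.28717098  0.33420523]
(14347, np.float64(0.1242), array([ 398.3, -287. ]), 125.3, array([ 398. , -287.2]), array([90.4, 90.4]), 86.5)
(2116, np.float64(0.0498), array([ 401.8, -249.1]), 90.7, array([ 401.8, -249.5]), array([13.1, 90. ]), 86.4)
slide [-0.0017 -0.0015  0.0685] closing line deg -12.5 q6 -0.48 t 14.35
spin 0.004
```

View pics/w10.png

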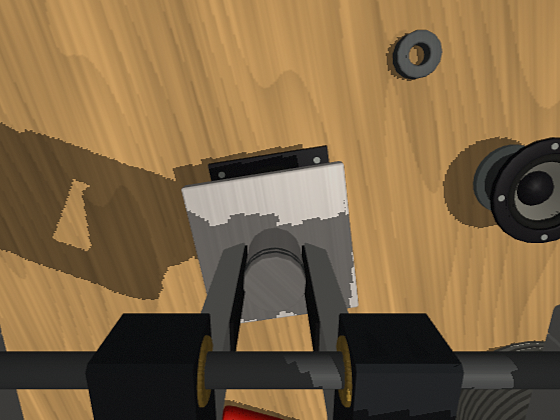

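The square plate is parallel to its rim strip at (268,162), and the strip gives the driver centre as about (399.4,-288) mm. I lower it.

Call:
jog_arm --rows '[{"gripper":0.02,"slide":[-0.001,0.001,0.025],"spin":0},{"gripper":0.02,"slide":[-0.001,0.001,0.045],"spin":0},{"gripper":0.02,"slide":[-0.001,0.001,0.056],"spin":0},{"gripper":0.02,"slide":[-0.001,0.001,0.062],"spin":0},{"gripper":0.02,"slide":[-0.001,0.001,0.066],"spin":0},{"gripper":0.02,"slide":[-0.001,0.001,0.068],"spin":0},{"gripper":0.02,"slide":[-0.001,0.001,0.068],"spin":0}]'

```text
time_s: 15.05
ee_pos: [0.4006, -0.2886, 0.2682]
eef_rot: [3.141, 0.0, 1.351]
force: [-0.8, -0.4, -1.9]
grip_width: 0.0294
grip_force: 40.0
```

Call:
jog_arm --rows '[{"gripper":0.02,"slide":[0,0,0.0005],"spin":0},{"gripper":0.07,"slide":[0,0,0.0005],"spin":0},{"gripper":0.07,"slide":[0,0,0.0005],"spin":0},{"gripper":0.07,"slide":[0,0,0.0005],"spin":0},{"gripper":0.07,"slide":[0,0,0],"spin":0},{"gripper":0.07,"slide":[0,0,-0.03],"spin":0},{"gripper":0.07,"slide":[0,0,-0.075],"spin":0}]'

```text
time_s: 15.75
ee_pos: [0.4002, -0.2884, 0.3418]
eef_rot: [-3.137, -0.002, 1.351]
force: [0.4, -0.8, -0.0]
grip_width: 0.0697
grip_force: 0.0
```

```bash
python3 - <<'E'
from h import *
W=look('w11',(.399,-.288),.075,.0545,.062)
print(shape(W,(.606,-.317),.06,.044,.056))
go(.663,-.112,.326)
E
```

```text
(10785, np.float64(0.0579), array([ 399.9, -288.8]), 124.6, array([ 399.7, -289.4]), array([90.4, 90.3]), 86.5)
(4079, np.float64(0.0494), array([ 604.6, -317.6]), 84.2, array([ 593.2, -317.7]), array([59.5, 83.5]), 1.4)
slide [0.2299 0.2169 0.0249] closing line deg -12.6 q6 -0.48 t 15.8
```

Call:
jog_arm --rows '[{"gripper":0.05,"slide":[0.02,0.019,0],"spin":0},{"gripper":0.05,"slide":[0.053,0.05,0],"spin":0},{"gripper":0.05,"slide":[0.086,0.081,0],"spin":0},{"gripper":0.05,"slide":[0.119,0.112,0],"spin":0},{"gripper":0.05,"slide":[0.152,0.143,0],"spin":0},{"gripper":0.05,"slide":[0.185,0.175,0.005],"spin":0},{"gripper":0.05,"slide":[0.218,0.206,0.01],"spin":0},{"gripper":0.05,"slide":[0.23,0.217,0.014],"spin":0}]'

```text
time_s: 16.6
ee_pos: [0.6646, -0.1088, 0.3276]
eef_rot: [-3.142, -0.0, 1.353]
force: [-1.5, -0.1, -0.1]
grip_width: 0.0501
grip_force: 0.0
```

Call:
jog_arm --rows '[{"gripper":0.05,"slide":[0,0,0],"spin":0},{"gripper":0.05,"slide":[0,0,0],"spin":0}]'

```text
time_s: 16.8
ee_pos: [0.6621, -0.1117, 0.3283]
eef_rot: [-3.141, 0.0, 1.351]
force: [-1.2, 0.2, -0.9]
grip_width: 0.0506
grip_force: 0.0
```

```bash
python3 - <<'E'
from h import *
W=look('w12',(.663,-.112),.06,.0045,.0115);p=shape(W,(.663,-.112),.028,.044,.053);print(p)
go(p[4][0]/1000,p[4][1]/1000,.214)
E
```

```text
(5468, np.float64(0.008), array([ 664.1, -111.6]), 84.0, array([ 664.1, -111.7]), array([82.7, 83.2]), 78.1)
(1130, np.float64(0.0479), array([ 664.1, -111.5]), 30.2, array([ 664. , -111.5]), array([29.3, 29.5]), 25.2)
slide [0.0012 0.002  0.1148] closing line deg -12.6 q6 -0.0 t 16.85
```

Call:
jog_arm --rows '[{"gripper":0.05,"slide":[0.001,0.002,0.04],"spin":0},{"gripper":0.05,"slide":[0.001,0.002,0.08],"spin":0},{"gripper":0.05,"slide":[0.001,0.002,0.111],"spin":0},{"gripper":0.05,"slide":[0.001,0.002,0.113],"spin":0},{"gripper":0.02,"slide":[0.001,0.002,0.113],"spin":0},{"gripper":0.02,"slide":[0.001,0.002,0.113],"spin":0},{"gripper":0.02,"slide":[0.001,0.002,0.113],"spin":0},{"gripper":0.02,"slide":[0.001,0.002,0.113],"spin":0}]'

```text
time_s: 17.65
ee_pos: [0.6649, -0.1112, 0.218]
eef_rot: [3.139, 0.0, 1.351]
force: [-2.5, -0.9, 7.1]
grip_width: 0.0293
grip_force: 40.0
```

Call:
jog_arm --rows '[{"gripper":0.02,"slide":[0,0,0],"spin":0},{"gripper":0.02,"slide":[0,0,0],"spin":0},{"gripper":0.02,"slide":[0,0,0],"spin":0},{"gripper":0.02,"slide":[0,0,-0.03],"spin":0},{"gripper":0.02,"slide":[0,0,-0.07],"spin":0},{"gripper":0.02,"slide":[0,0,-0.11],"spin":0},{"gripper":0.02,"slide":[0,0,-0.12],"spin":0},{"gripper":0.02,"slide":[0,0,-0.12],"spin":0}]'

```text
time_s: 18.45
ee_pos: [0.6645, -0.1109, 0.3378]
eef_rot: [3.138, 0.0, 1.351]
force: [-0.2, -0.0, -1.4]
grip_width: 0.0294
grip_force: 40.0
```

```bash
python3 - <<'E'
from h import *
t=tool()[1];print(t);W=look('w13',t[:2],.06,t[2]-.217,t[2]-.197)
go(.605,-.317,.334)
E
```

```text
[ 0.66452074 -0.1109014   0.33775458]
(8570, np.float64(0.1277), array([ 664.4, -111.5]), 84.4, array([ 664.7, -109.9]), array([81. , 81.3]), 32.8)
slide [-0.2141 -0.013   0.0014] closing line deg -12.6 q6 0.0 t 18.5
```

Call:
jog_arm --rows '[{"gripper":0.02,"slide":[-0.025,-0.001,0],"spin":0},{"gripper":0.02,"slide":[-0.06,-0.003,0],"spin":0},{"gripper":0.02,"slide":[-0.1,-0.006,0],"spin":0},{"gripper":0.02,"slide":[-0.14,-0.008,0],"spin":0},{"gripper":0.02,"slide":[-0.18,-0.011,0],"spin":0},{"gripper":0.02,"slide":[-0.205,-0.012,0],"spin":0},{"gripper":0.02,"slide":[-0.214,-0.013,0],"spin":0},{"gripper":0.02,"slide":[-0.214,-0.013,0],"spin":0}]'

```text
time_s: 19.3
ee_pos: [0.6048, -0.3176, 0.3338]
eef_rot: [-3.139, -0.001, 1.349]
force: [-0.3, 0.2, -1.1]
grip_width: 0.0294
grip_force: 40.0
```

Call:
jog_arm --rows '[{"gripper":0.02,"slide":[0,0,0],"spin":0},{"gripper":0.02,"slide":[0,0,0],"spin":0}]'

```text
time_s: 19.5
ee_pos: [0.6058, -0.3155, 0.3353]
eef_rot: [-3.141, -0.0, 1.352]
force: [-0.3, -0.5, -1.4]
grip_width: 0.0294
grip_force: 40.0
```

```bash
python3 - <<'E'
from h import *
t=tool()[1];print(t);W=look('w14',t[:2],.06,t[2]-.219,t[2]-.197)
print(shape(W,(.605,-.317),.06,.044,.056))
go(.605,-.317,.266)
E
```

```text
[ 0.60575566 -0.31554631  0.33528132]
(8600, np.float64(0.1252), array([ 604.6, -316. ]), 84.7, array([ 605. , -314.3]), array([81.2, 81.3]), 32.0)
(1466, np.float64(0.0497), array([ 609.7, -304.9]), 78.5, array([ 613.6, -291.7]), array([28.4, 78.5]), 73.7)
slide [-0.0015 -0.0004  0.0695] closing line deg -12.5 q6 -0.32 t 19.55
```

View pics/w14.png

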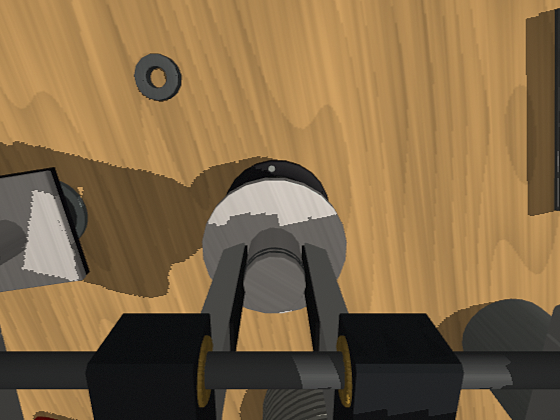

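The small plate sits above its rim arc at (275,175), centred to within about 1 mm. I lower it.

Call:
jog_arm --rows '[{"gripper":0.02,"slide":[-0.001,0,0.025],"spin":0},{"gripper":0.02,"slide":[-0.001,0,0.045],"spin":0},{"gripper":0.02,"slide":[-0.001,0,0.056],"spin":0},{"gripper":0.02,"slide":[-0.001,0,0.062],"spin":0},{"gripper":0.02,"slide":[-0.001,0,0.066],"spin":0},{"gripper":0.02,"slide":[-0.001,0,0.068],"spin":0},{"gripper":0.02,"slide":[-0.001,0,0.0685],"spin":0}]'

```text
time_s: 20.25
ee_pos: [0.6051, -0.3179, 0.268]
eef_rot: [3.141, 0.0, 1.351]
force: [-3.3, 1.0, 3.1]
grip_width: 0.0297
grip_force: 40.0
```

Call:
jog_arm --rows '[{"gripper":0.02,"slide":[0,0,0.0005],"spin":0},{"gripper":0.07,"slide":[0,0,0.0005],"spin":0},{"gripper":0.07,"slide":[0,0,0.0005],"spin":0},{"gripper":0.07,"slide":[0,0,0.0005],"spin":0},{"gripper":0.07,"slide":[0,0,0],"spin":0},{"gripper":0.07,"slide":[0,0,-0.03],"spin":0},{"gripper":0.07,"slide":[0,0,-0.075],"spin":0},{"gripper":0.07,"slide":[0.04,0,-0.1],"spin":0}]'

```text
time_s: 21.05
ee_pos: [0.6128, -0.2817, 0.3705]
eef_rot: [3.138, 0.002, 1.346]
force: [1.0, 0.5, 0.5]
grip_width: 0.0701
grip_force: 0.0
```

```bash
python3 - <<'E'
from h import *
W=look('w15',(.605,-.317),.075,.0545,.062)
for c in('scene','side'):
    W=look(c+'1',(.605,-.317),.075,.0545,.062,c)
    for p in((.4125,.2985),(.432,.1055),(.399,-.288)):print(c,shape(W,p,.075,.0535,.062))
E
```

```text
(5008, np.float64(0.058), array([ 604.4, -318.7]), 84.3, array([ 604.6, -318.3]), array([83.1, 83.1]), 46.8)
(687, np.float64(0.058), array([ 603.9, -318.8]), 85.5, array([ 605.8, -317.1]), array([78.5, 82.1]), 51.7)
scene (1178, np.float64(0.0582), array([412.6, 298. ]), 117.7, array([412.7, 297. ]), array([113.4, 115.6]), 81.3)
scene (1020, np.float64(0.0579), array([432.2, 104.1]), 128.1, array([431.6, 104.8]), array([127.1,  85.8]), 51.2)
scene (759, np.float64(0.0581), array([ 398.2, -290.1]), 124.1, array([ 399.6, -290. ]), array([92.4, 92. ]), 86.8)
(271, np.float64(0.0569), array([ 600.9, -315.6]), 88.4, array([ 601.6, -312.2]), array([81.9, 81.4]), 13.6)
side (2035, np.float64(0.057), array([412.2, 301. ]), 117.7, array([412. , 301.7]), array([113.3, 114.9]), 4.8)
side (1114, np.float64(0.0568), array([432. , 106.7]), 129.8, array([431.8, 106.8]), array([129.4,  85.9]), 50.3)
side (489, np.float64(0.0565), array([ 399.2, -285.6]), 124.1, array([ 398.3, -285.8]), array([94.4, 90. ]), 86.5)
```

View pics/scene1.png

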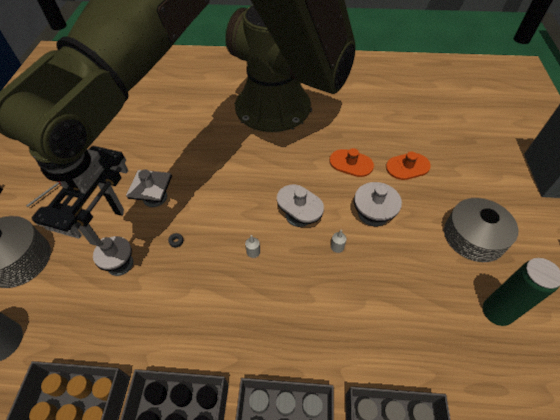

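All four plates sit flat on their rims at (376,198), (300,203), (148,185) and (112,254). Both bottles stand where they were. I settle the arm clear of everything and hand in.

Call:
jog_arm --rows '[{"gripper":0.07,"slide":[0.02,0,-0.04],"spin":0},{"gripper":0.07,"slide":[0.02,0,-0.04],"spin":0},{"gripper":0.07,"slide":[0.02,0,-0.04],"spin":0}]'

```text
time_s: 21.5
ee_pos: [0.618, -0.2597, 0.4067]
eef_rot: [3.142, 0.0, 1.351]
force: [0.7, -0.4, -0.9]
grip_width: 0.0698
grip_force: 0.0
```

```bash
python3 -c "
from station import workorder;print(workorder.hand_in())"
```

```text
the job is handed in; nothing more can be done
None
```

I put all four plates knob up and flat on their matching loudspeakers, centred within about 3 mm by the cameras, let go of them all, left both glue bottles standing in place, and handed the job in at about 21.5 s; no verdict was returned.

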